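# Shut the clear box and turn its latch

## Robot

A 7-joint arm with a two-finger parallel gripper is mounted at the origin on the work surface. World frame = base frame: x ahead of the robot, y to its left, z up, the work surface at z = 0. Lengths are in m, angles in degrees, forces in N, time in s.
With the tool pointing down it reaches from about 0.4 to 0.9 m from the base axis. Payload 5.5 kg.
Tool frame: the origin (TCP) lies midway between the tips of the shut fingers; the grasp point (between the pads) lies 19 mm behind it (grip_point_offset is the distance from the TCP to the grasp point, in m); z points along the fingers, y is the line along which they close (so a half turn about z gives the same grasp; the last joint's range is limited). The gripper opens to 85 mm and grips with 20 to 120 N. Pads are 22 mm wide; open, the fingers measure 114 mm over their backs; the gripper's body (76 mm by 85 mm) begins 54 mm behind the grasp point. The pads swing forward as they close: fully open they stand 13 mm farther back than shut.
Start: joints at [-61.524, 28.699, -24.465, 88.831, 12.651, 65.22, -12.049], TCP at [0.151, 0.632, 0.231] pointing down, gripper open.
Joint ranges: [-164.97, 164.97], [-17.58, 116.51], [-87.97, 89.64], [11.32, 138.91], [-80.73, 260.73], [10.89, 115.49], [-147.41, 147.41]. Speed limits (degrees/s): [147.25, 147.25, 180, 180, 180, 180, 180].

## Interface

Orientations are given as [roll, pitch, yaw] about the fixed x, y, z axes, in that order (R = Rz(yaw) Ry(pitch) Rx(roll)).
In Python, from bench import * gives the robot as it stands.
- The arm moves only by the tool drive_tool, never from a script. Its arguments are lists of equal length, an entry for each row: "turn": the turn, a rotation vector about the tool's x, y, z in rad, a list of three; "offset": the shift along the tool's x, y, z in mm, a list of three; "grip": the finger opening in mm, from 0 to 85.4. In form: {"turn": [[wx, wy, wz], ...], "offset": [[dx, dy, dz], ...], "grip": [grip, ...]}. A call has 1 to 10 rows; each row is the pose to reach, as a shift and turn from the pose commanded when the call began, along the tool's axes at that moment; what a row does not reach only later rows make up. A row lasts 1/12 s, in which the tool goes at most 41.7 mm and 7.16 degrees, less where a joint would pass 70% of its speed; a pose out of reach is approached as far as the arm can. A call with a gripper value outside its range is refused whole. The fingers move at their own pace and stop on an object; the grip force is fixed at half the most. Time passes only in rows, so rows that repeat a pose let the fingers close. It gives the time, the measured TCP pose, the force, the opening and the grip force at its end, in the units of the state.
- read_state(): the state, without advancing time (a new reading comes with each control period).
- grab_frame(name): name is "side" or "top" or "wrist"; returns the picture (480x640x3 uint8, red, green, blue); there is no depth.
- camera_model(name): a dict with "K" (3x3 intrinsics, pixels), "camera_from_world" (4x4, takes a point from world to camera coordinates). Camera axes: x right, y down, z forward; pixel columns grow to the right and rows downward; lengths in m; the calibration is good to about 2 mm. The wrist camera is an equidistant fisheye: a pixel r from the principal point sees the ray r / f radians off the axis. A picture is of the moment at which its call begins: read the wrist's pose just before it. camera_model takes no time and is no camera call; for the wrist camera it gives the pose at the moment of the call.
- close_job(): hands the job in; it is judged then, once.
Trained networks look in the newest picture that a camera, given by its name, has taken for a name from the list of things; names that differ only in an ending like _2 or _b are one class to them, and where a whole thing is asked for, a point or a joint stands for the part that bears it (a point fixed in the world has none). Each returns a list of dicts, best first, with "confidence" (0 to 1); they miss things now and then, are a little off and sometimes report something else, mostly with a low value. They report only what shows in the picture. A call takes as long as a camera call.
- find_in(target, camera): "extent" ([left, top, right, bottom] as shares, 0 to 1, of the picture: columns of its width, rows of its height, round what is visible of it).
The state is a dict: "clock": time; "q": joint angles; "dq": joint speeds; "joint_efforts": joint torques, N m; "position": TCP position; "tool_rot": TCP orientation; "ft_force": force on the tool from outside, world axes, zero at the start; "wrist_torque": the same for the moment, N m; "width": finger opening in m; "grip_force": force on a finger pad.
Only numpy, scipy, OpenCV 4.12 (cv2) and the standard library are available. Lean on these libraries where they do the work, as an engineer would, in place of code of your own. Each camera call takes 0.05 s, during which the arm holds its last target. There are 200 camera calls.

## Task

With the fingertips, gently push the half-open lid of the clear box fully shut, and then push the steel latch at its front round, over the lid, as far as it goes. Do not pick anything up, do not shove the box along the sill, and leave the pawns, the pencil cup and the chess case as they are.

Things in the scene. Friction and masses are not known exactly. Their poses are not given: they have to be found in the camera images.
- box: clear acrylic box with empty compartments and black plastic edge strips, 160 (x) by 240 (y) by 55 high, walls 4, about 1.1 kg with its lid, standing loose on the sill. Origin: centre of its underside; z up, +x from its front (latch side) to its hinge, +y along the front to the left as seen from the front looking at the box. Lid and latch are carried by it.
- lid (a joint): the lid's hinge, rad: 0 = shut, flat on the box; grows as the lid's front edge rises and swings back; half open at the start (0.6 to 1.1). The hinge is stiff: the lid stays where it is left; some 1 to 2 N at the front edge moves it.
- hinge (a point): middle of the lid's hinge line (along the box's y), on the box's rear top edge, 55 above the sill, 80 behind the box's centre. It lies in the plane of the lid's underside.
- lid_edge (a point): middle of the lid's front edge, on its upper face; moves with the lid. The lid is a clear panel 162 long from hinge line to front edge, 240 wide, 6 thick, with a black lip 14 wide along the front edge; no handle. Shut, its top is 61 above the sill.
- latch (a joint): the steel turn latch's angle about its upright pivot, rad: 0 = arm points along the box's +y, beside the front edge; negative = arm points away from the box, towards the front (starts between -0.8 and 0.05); +1.571 = its stop, arm points straight back (box +x) over the lid. Grows clockwise seen from above. Stays where it is left; about 0.6 N at the tab turns it.
- latch_pivot (a point): the pivot axis at the top face of the latch's arm, 71 above the sill; on the box at x = -98, y = -20, on a black block on the box's front wall (36 by 36, its top 55 above the sill).
- latch_tab (a point): centre of the top of the round upright tab on the latch's arm: tab 14 in diameter, 24 high above the arm, its top 95 above the sill, its axis 50 from the pivot. The arm below it is a flat bar 14 wide, 58 long, 6 thick (65 to 71 above the sill), passing 4 above the shut lid.
- pawn_a: loose black ebony chess pawn, 31 in diameter, 54 high, near the box. Origin: centre of its underside.
- pawn_b: a second pawn like pawn_a.
- cup: loose blue plastic pencil cup, 78 in diameter, 100 high, three pencils standing up to 140 above the sill. Origin: centre of its underside.
- case: folded wooden chess case with chequered top and brass hook latch, 300 (x) by 150 (y) by 61 high, fast on the sill to the left of the box; not part of the job. Origin: centre of its underside.

How it is judged:
By the outcome, as a careful person would: the job done as asked, in the order asked, and still so for the second after the job is handed in, with the robot touching nothing.
It also fails if it takes over 48 s, if anything falls off the work surface, if the arm or the gripper's body presses on something with over 40 N, if the wrist force passes 120 N, or if a joint passes its speed limit or range.

## Working session

There is one attempt and no reset: what is moved stays moved. The work goes in short steps, Python scripts to look and compute and a tool call to move; the robot and the scene stay as the last step left them, time stands still between calls to the robot, and variables do not carry over. Pictures are saved under pics/ and viewed, at most 10 in all, crops included, and the job is handed in when it is done.

Besides the shell and the picture viewer there is one more tool, called after "Emit:" by a JSON object that holds its "op" and its "data". drive_tool: Moves the arm, as the interface text tells. Its arguments: {"type":"object","properties":{"turn":{"type":"array","items":{"type":"array","items":{"type":"number"}}},"offset":{"type":"array","items":{"type":"array","items":{"type":"number"}}},"grip":{"type":"array","items":{"type":"number"}}},"required":["turn","offset","grip"]}

```bash
mkdir -p pics
python3 - <<'E'
from bench import *
import cv2
s=read_state();print({k:s[k] for k in('clock','position','tool_rot','width','ft_force')})
for c in('side','top'):
    f=grab_frame(c);cv2.imwrite(f'pics/{c}0.png',f[:,:,::-1])
    m=camera_model(c);print(c,m['K'],m['camera_from_world'])
    for t in('box','lid_edge','latch_tab','latch','hinge','pawn_a','cup','case'):
        print(t,[([round(a*b) for a,b in zip(d['extent'],(640,480,640,480))],round(d['confidence'],2)) for d in find_in(t,c)[:3]])
E
```

```text
{'clock': 0.0, 'position': array([0.15047837, 0.63162009, 0.23026438]), 'tool_rot': array([-1.79888098e+02, -3.59015591e-03,  1.66607008e+02]), 'width': 0.08568006808450354, 'ft_force': array([0.12274663, 0.58772143, 0.81453168])}
side [[460.94568999   0.         319.55324071]
 [  0.         460.94568999 239.94891214]
 [  0.           0.           1.        ]] [[ 0.85152301 -0.52428624  0.00570025 -0.44223106]
 [-0.32845692 -0.54187659 -0.77361865  0.34333936]
 [ 0.40868644  0.6568818  -0.63362583  0.68034627]
 [ 0.          0.          0.          1.        ]]
box [([284, 214, 426, 377], 0.75)]
lid_edge [([308, 216, 428, 316], 0.87)]
latch_tab [([283, 302, 321, 325], 0.72)]
latch [([279, 304, 320, 327], 0.57)]
hinge [([284, 216, 426, 379], 0.59)]
pawn_a [([441, 373, 465, 399], 0.96), ([296, 240, 311, 263], 0.65)]
cup [([361, 356, 417, 441], 0.64)]
case [([141, 158, 274, 237], 0.6)]
top [[556.59436732   0.         318.11428569]
 [  0.         556.59436732 244.37540162]
 [  0.           0.           1.        ]] [[-0.0191771  -0.99979555 -0.00641062  0.14786759]
 [-0.99244203  0.01981257 -0.12110445  0.60556037]
 [ 0.1212067   0.00403974 -0.99261907  1.45082825]
 [ 0.          0.          0.          1.        ]]
box [([324, 218, 423, 309], 0.76), ([325, 218, 422, 259], 0.25)]
lid_edge [([324, 214, 427, 257], 0.6)]
latch_tab [([369, 287, 388, 303], 0.71)]
latch []
hinge [([324, 218, 422, 307], 0.93)]
pawn_a [([325, 216, 424, 306], 0.21)]
cup []
case [([144, 236, 212, 351], 0.83), ([325, 219, 422, 307], 0.62)]
```

Run:
```python
import cv2
a=cv2.imread('pics/top0.png')[170:400,120:520];cv2.imwrite('pics/t.png',cv2.resize(a,(800,460),interpolation=cv2.INTER_CUBIC))
a=cv2.imread('pics/side0.png')[200:460,230:490];cv2.imwrite('pics/s.png',cv2.resize(a,(600,600),interpolation=cv2.INTER_CUBIC))
```

```text
(no output)
```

View pics/t.png

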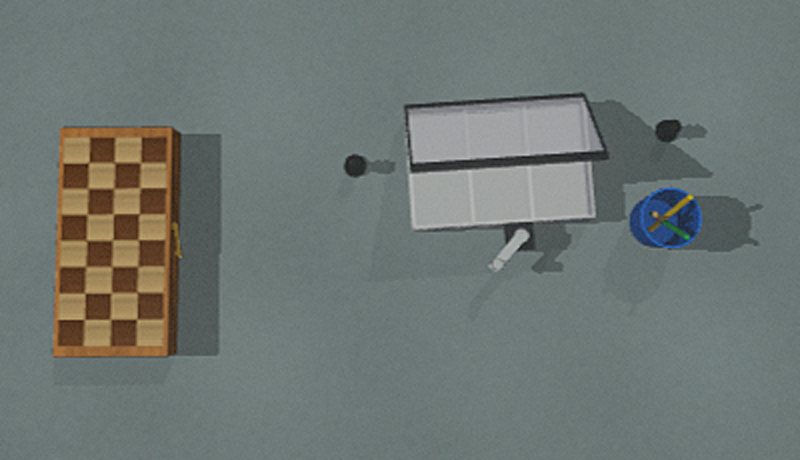

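View pics/s.png

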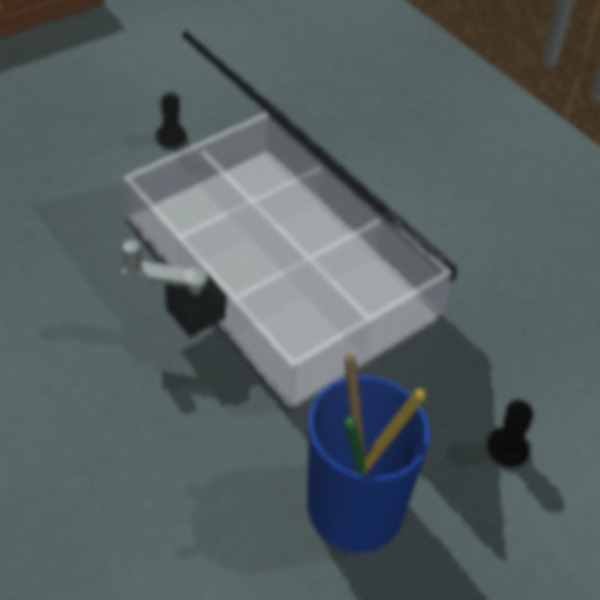

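The top crop shows the lid's front lip from (412,170) to (607,157), the box's front rim from (413,229) to (595,216), the latch pivot at (520,236) and the tab at (495,266). The pawns are at (355,166) and (668,130), and the cup is at (668,218). The side crop agrees: lid edge from (185,33) to (455,272), tab at (131,246). I'll fit the poses to these points.

```bash
cat > fit.py <<'E'
from bench import *
import numpy as np
from scipy.optimize import least_squares
def proj(c,p):
    m=camera_model(c);q=m['camera_from_world']@np.r_[p,1];u=m['K']@q[:3];return u[:2]/u[2]
def ray(c,uv,z):
    m=camera_model(c);T=m['camera_from_world'];o=-T[:3,:3].T@T[:3,3];d=T[:3,:3].T@np.linalg.solve(m['K'],[*uv,1]);return o+d*(z-o[2])/d[2]
def pts(v):
    x,y,a,l,t=v;R=np.array([[np.cos(a),-np.sin(a),0],[np.sin(a),np.cos(a),0],[0,0,1]])
    w=lambda p:R@np.array(p)+[x,y,0]
    ed=lambda s,h:w([.08-.162*np.cos(l)+h*np.sin(l),s*.12,.055+.162*np.sin(l)+h*np.cos(l)])
    return dict(fl=w([-.08,.12,.055]),fr=w([-.08,-.12,.055]),hl=w([.08,.12,.058]),hr=w([.08,-.12,.058]),
      el=ed(1,.003),er=ed(-1,.003),edge=ed(0,.006),piv=w([-.098,-.02,.071]),tab=w([-.098+.05*np.sin(t),-.02+.05*np.cos(t),.095]))
E
python3 - <<'E'
from fit import *
S=lambda a,b:(230+a*.43333,200+b*.43333)
T=lambda a,b:(120+a/2,170+b/2)
ob=[('top','fl',T(413,229)),('top','fr',T(595,216)),('top','hl',T(405,106)),('top','hr',T(584,95)),('top','el',T(412,168)),('top','er',T(607,156)),('top','piv',T(520,236)),('top','tab',T(495,266)),
('side','fl',S(127,178)),('side','fr',S(293,362)),('side','el',S(185,33)),('side','er',S(455,272)),('side','tab',S(131,243)),('side','piv',S(195,278))]
f=lambda v:np.concatenate([proj(c,pts(v)[n])-o for c,n,o in ob])
r=least_squares(f,[.6,0.05,0,.8,-.4],loss='soft_l1')
print(r.x,np.round(f(r.x).reshape(-1,2),1).tolist())
for k,p in pts(r.x).items():print(k,p.round(3))
for n,c,z in(('pawnA',T(355,166),.05),('pawnB',T(664,130),.04),('cup',T(670,218),.1)):print(n,ray('top',c,z).round(3))
E
```

```text
[ 0.58860134 -0.00147604  0.04592547  0.9114989  -0.74639872] [[0.5, -1.3], [0.9, -0.8], [0.4, -0.2], [1.3, -0.6], [-0.3, 0.2], [1.9, -0.4], [1.5, -1.7], [1.6, -2.8], [-2.1, -0.7], [-0.8, 2.1], [-1.5, -0.5], [-34.3, -28.6], [-0.2, -0.1], [-0.3, -1.2]]
fl [0.503 0.115 0.055]
fr [ 0.514 -0.125  0.055]
hl [0.663 0.122 0.058]
hr [ 0.674 -0.118  0.058]
el [0.566 0.118 0.185]
er [ 0.577 -0.122  0.185]
edge [ 0.574 -0.002  0.187]
piv [ 0.492 -0.026  0.071]
tab [0.456 0.009 0.095]
pawnA [0.585 0.191 0.05 ]
pawnB [ 0.626 -0.222  0.04 ]
cup [ 0.505 -0.21   0.1  ]
```

Emit:
{"op": "drive_tool", "data": {"turn": [[0, 0, -0.279], [0, 0, -0.279], [0, 0, -0.279], [0, 0, -0.279], [0, 0, -0.279], [0, 0, -0.279], [0, 0, -0.279], [0, 0, -0.279], [0, 0, -0.279], [0, 0, -0.279]], "offset": [[-575, -513, -40], [-575, -513, -40], [-575, -513, -40], [-575, -513, -40], [-575, -513, -40], [-575, -513, -40], [-575, -513, -40], [-575, -513, -40], [-575, -513, -40], [-575, -513, -40]], "grip": [0, 0, 0, 0, 0, 0, 0, 0, 0, 0]}}

```text
clock: 1.73
position: [0.3893, 0.2892, 0.2535]
tool_rot: [180.0, 0.1, -177.4]
ft_force: [0.9, -0.6, 0.4]
width: -0.0001
grip_force: 0.0
```

Emit:
{"op": "drive_tool", "data": {"turn": [[0, 0, 0], [0, 0, 0], [0, 0, 0], [0, 0, 0], [0, 0, 0], [0, 0, 0], [0, 0, 0], [0, 0, 0], [0, 0, 0], [0, 0, 0]], "offset": [[-188, -299, -10], [-188, -299, -10], [-188, -299, -10], [-188, -299, -10], [-188, -299, -10], [-188, -299, -10], [-188, -299, -10], [-188, -299, -10], [-188, -299, -10], [-188, -299, -10]], "grip": [0, 0, 0, 0, 0, 0, 0, 0, 0, 0]}}

```text
clock: 2.57
position: [0.5921, -0.0063, 0.2628]
tool_rot: [-179.8, 0.1, -177.9]
ft_force: [-0.4, -0.2, -0.1]
width: -0.0003
grip_force: 0.0
```

Run:
```python
from bench import *
import cv2
print(read_state()['position'],read_state()['ft_force'])
f=grab_frame('side');cv2.imwrite('pics/s1.png',cv2.resize(f[100:400,180:520,::-1],(680,600)))
```

```text
[ 0.59207215 -0.00628964  0.26275846] [-0.36653035 -0.2420667  -0.08303004]
```

View pics/s1.png

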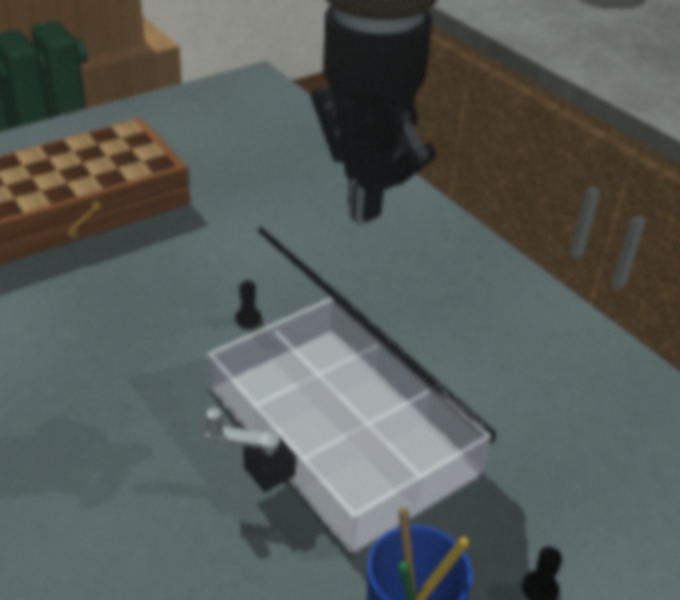

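Picture: the closed fingertips are above the lid at (365,215), centred. The lid is still half open, with its line running from (261,230) to (493,437). Now I push along the lid's arc.

Emit:
{"op": "drive_tool", "data": {"turn": [[0, 0, 0], [0, 0, 0], [0, 0, 0], [0, 0, 0], [0, 0, 0], [0, 0, 0], [0, 0, 0], [0, 0, 0], [0, 0, 0], [0, 0, 0]], "offset": [[-4, 5, 30], [-4, 5, 55], [-4, 5, 72], [-4, 5, 81], [2, 5, 85], [8, 5, 90], [14, 5, 95], [19, 5, 100], [25, 5, 105], [30, 5, 111]], "grip": [0, 0, 0, 0, 0, 0, 0, 0, 0, 0]}}

```text
clock: 3.45
position: [0.5593, 0.0043, 0.1524]
tool_rot: [-180.0, 0.1, -177.4]
ft_force: [-0.8, 0.4, 1.5]
width: -0.0001
grip_force: 0.5
```

Run:
```python
from bench import *
import cv2
print(read_state()['position'],read_state()['ft_force'])
f=grab_frame('side');cv2.imwrite('pics/s2.png',cv2.resize(f[100:400,180:520,::-1],(680,600)))
```

```text
[0.55930965 0.00434586 0.1523581 ] [-0.7707044   0.36250401  1.50483769]
```

View pics/s2.png

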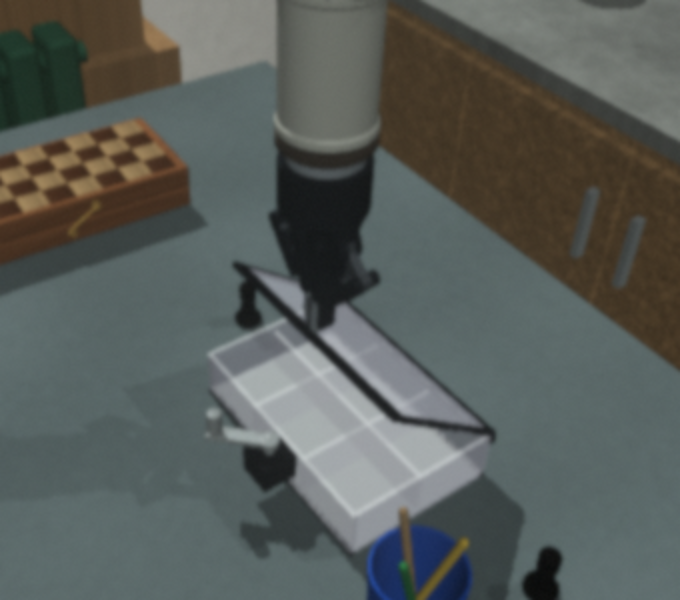

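The lid is following the fingers: its lip now runs from (240,265) to (395,415), and the box has not moved. I'll continue.

Emit:
{"op": "drive_tool", "data": {"turn": [[0, 0, 0], [0, 0, 0], [0, 0, 0], [0, 0, 0], [0, 0, 0], [0, 0, 0], [0, 0, 0], [0, 0, 0], [0, 0, 0], [0, 0, 0]], "offset": [[3, 0, 6], [6, 0, 12], [11, 0, 19], [15, 0, 26], [18, 0, 32], [21, 0, 39], [24, 0, 46], [26, 0, 53], [28, 0, 61], [29, 0, 68]], "grip": [0, 0, 0, 0, 0, 0, 0, 0, 0, 0]}}

```text
clock: 4.33
position: [0.5298, 0.003, 0.0828]
tool_rot: [180.0, -0.1, -177.4]
ft_force: [-0.9, -0.3, 0.9]
width: 0.0001
grip_force: 0.4
```

Next, slowly down to 61 mm and a little beyond.

Emit:
{"op": "drive_tool", "data": {"turn": [[0, 0, 0], [0, 0, 0], [0, 0, 0], [0, 0, 0], [0, 0, 0], [0, 0, 0], [0, 0, 0], [0, 0, 0]], "offset": [[1, 0, 5], [1, 0, 9], [2, 0, 13], [2, 0, 17], [2, 0, 20], [2, 0, 22], [2, 0, 23], [2, 0, 23]], "grip": [0, 0, 0, 0, 0, 0, 0, 0]}}

```text
clock: 5.0
position: [0.5287, 0.003, 0.0608]
tool_rot: [180.0, 0.0, -177.4]
ft_force: [-0.3, 0.6, 0.2]
width: 0.0001
grip_force: 0.0
```

Emit:
{"op": "drive_tool", "data": {"turn": [[0, 0, 0], [0, 0, 0], [0, 0, 0], [0, 0, 0]], "offset": [[0, 0, 1], [0, 0, 2], [0, 0, 2], [0, 0, 2]], "grip": [0, 0, 0, 0]}}

```text
clock: 5.33
position: [0.5289, 0.003, 0.06]
tool_rot: [-180.0, 0.0, -177.4]
ft_force: [-1.9, -0.5, 9.8]
width: -0.0002
grip_force: 4.7
```

Emit:
{"op": "drive_tool", "data": {"turn": [[0, 0, 0], [0, 0, 0], [0, 0, 0], [0, 0, 0], [0, 0, 0], [0, 0, 0], [0, 0, 0]], "offset": [[0, 0, -30], [0, 0, -70], [40, 10, -75], [80, 17, -75], [103, 17, -75], [103, 17, -75], [103, 17, -75]], "grip": [0, 0, 0, 0, 0, 0, 0]}}

```text
clock: 5.92
position: [0.4242, 0.0152, 0.1343]
tool_rot: [-180.0, 0.0, -177.4]
ft_force: [0.8, 0.4, 0.2]
width: 0.0003
grip_force: 0.0
```

Run:
```python
from bench import *
import cv2
print(read_state()['position'],read_state()['ft_force'])
f=grab_frame('side');cv2.imwrite('pics/s3.png',cv2.resize(f[150:400,220:480,::-1],(624,600)))
```

```text
[0.42418052 0.01517749 0.1342873 ] [0.80880147 0.44127434 0.17026476]
```

View pics/s3.png

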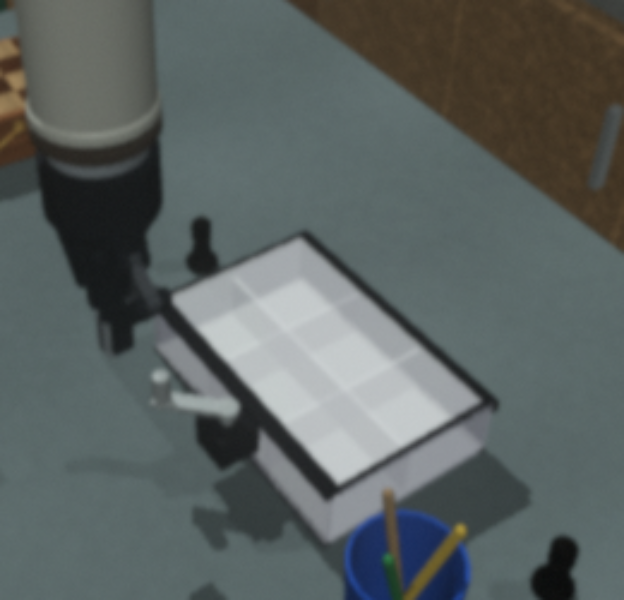

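The lid lies flat and shut. The tab is at (160,380), unmoved, and the fingers are behind it on the robot side. Next I lower the fingers and push the tab towards the box.

Emit:
{"op": "drive_tool", "data": {"turn": [[0, 0, 0], [0, 0, 0], [0, 0, 0], [0, 0, 0], [0, 0, 0], [0, 0, 0], [0, 0, 0], [0, 0, 0], [0, 0, 0], [0, 0, 0]], "offset": [[0, 0, 30], [0, 0, 50], [0, 0, 54], [-8, 0, 54], [-16, 0, 54], [-24, 0, 54], [-32, 0, 54], [-40, 0, 54], [-48, 0, 54], [-55, 0, 54]], "grip": [0, 0, 0, 0, 0, 0, 0, 0, 0, 0]}}

```text
clock: 6.8
position: [0.4818, 0.0184, 0.0805]
tool_rot: [180.0, 0.1, -177.4]
ft_force: [-1.8, 3.9, -0.7]
width: 0.0
grip_force: 1.8
```

Run:
```python
from bench import *
import cv2
print(read_state()['position'],read_state()['ft_force'])
f=grab_frame('side');cv2.imwrite('pics/s4.png',cv2.resize(f[150:400,220:480,::-1],(624,600)))
```

```text
[0.48182236 0.01839726 0.08047094] [-1.78680636  3.93274191 -0.70924709]
```

View pics/s4.png

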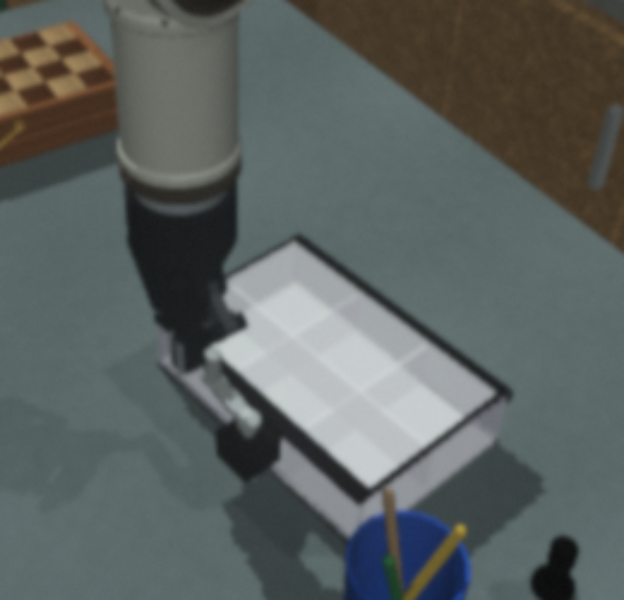

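The fingers have slipped to the far side of the tab. The tab, at (215,358), is wedged against them, and the box has been nudged: its front right corner went from about (330,495) to (367,495). I'll back off and measure again.

Emit:
{"op": "drive_tool", "data": {"turn": [[0, 0, 0], [0, 0, 0], [0, 0, 0], [0, 0, 0], [0, 0, 0], [0, 0, 0]], "offset": [[0, 5, 0], [0, 5, -20], [0, 5, -60], [40, 60, -80], [60, 100, -80], [60, 120, -80]], "grip": [0, 0, 0, 0, 0, 0]}}

```text
clock: 7.35
position: [0.4172, 0.1269, 0.1611]
tool_rot: [-180.0, 0.2, -177.7]
ft_force: [0.4, 0.7, -1.4]
width: 0.0002
grip_force: 0.0
```

Run:
```python
from bench import *
import cv2,numpy as np
print(read_state()['position'],read_state()['ft_force'])
f=grab_frame('side');a=cv2.resize(f[200:400,260:460,::-1],(400,400),interpolation=cv2.INTER_CUBIC)
g=grab_frame('top');b=cv2.resize(g[190:330,300:440,::-1],(400,400),interpolation=cv2.INTER_CUBIC)
cv2.imwrite('pics/s5.png',np.hstack([a,b]))
```

```text
[0.4171951  0.12688983 0.16107216] [ 0.35085872  0.71404422 -1.40082253]
```

View pics/s5.png

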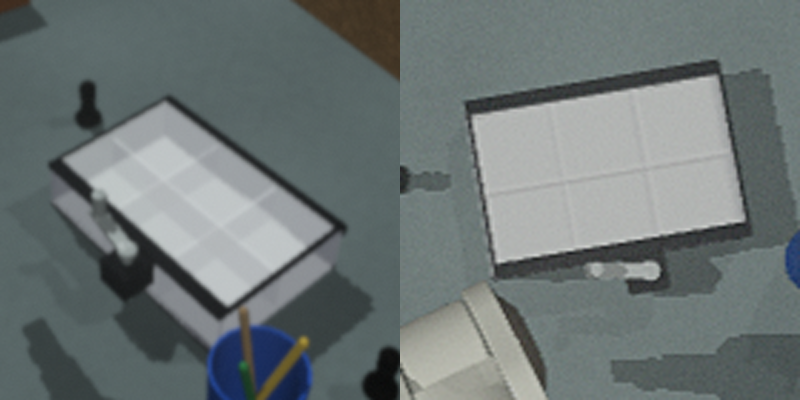

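The left half (side view) and right half (top view) show the lid still shut. The box has turned a few degrees, with top-view lid corners (496,276), (750,232), (466,102) and (719,61). The latch now lies beside the front edge, tab at (597,270) and pivot at (656,270).

Run:
```python
from fit import *
S=lambda a,b:(260+a*.5,200+b*.5)
T=lambda a,b:(300+(a-400)*.35,190+b*.35)
def P(v):
    p=pts([*v[:3],0,v[3]])
    for k in('el','er','hl','hr'):p[k]=p[k]*[1,1,0]+[0,0,.061]
    return p
ob=[('top','el',T(496,276)),('top','er',T(750,233)),('top','hl',T(466,102)),('top','hr',T(719,61)),('top','piv',T(655,270)),('top','tab',T(597,270)),
('side','el',S(52,165)),('side','er',S(222,315)),('side','hl',S(168,97)),('side','hr',S(345,228)),('side','tab',S(99,192)),('side','piv',S(125,247))]
f=lambda v:np.concatenate([proj(c,P(v)[n])-o for c,n,o in ob])
r=least_squares(f,[.59,0,.1,0],loss='soft_l1');x,y,a,t=r.x
print(r.x,np.round(f(r.x).reshape(-1,2),1).tolist())
p=P(r.x);print(p['piv'],p['tab'],p['er'])
print('cup',ray('top',T(815,262),.1))
s=read_state();yw=np.radians(s['tool_rot'][2]);print(s['position'],s['tool_rot'])
```

```text
[ 0.59321545 -0.00943574  0.14596347  0.16950907] [[0.1, -0.3], [1.8, -0.4], [0.3, -0.0], [1.2, -0.5], [-1.1, -1.2], [0.7, -1.8], [-2.9, -1.5], [-1.8, 1.7], [-0.0, -1.3], [-0.5, -1.8], [-0.5, 0.7], [0.5, 0.6]]
[ 0.49916647 -0.04347675  0.071     ] [0.50034364 0.00650939 0.095     ] [ 0.5295409  -0.14008624  0.061     ]
cup [ 0.49892082 -0.18474257  0.1       ]
[0.41595505 0.13345461 0.16093785] [ 179.85733501    0.19034387 -176.91468894]
```

Emit:
{"op": "drive_tool", "data": {"turn": [[0, 0, 0], [0, 0, 0], [0, 0, 0], [0, 0, 0], [0, 0, 0], [0, 0, 0], [0, 0, 0], [0, 0, 0], [0, 0, 0]], "offset": [[0, -40, 0], [-10, -80, 0], [-43, -129, 0], [-43, -129, 20], [-43, -129, 50], [-43, -129, 75], [-43, -129, 81], [-43, -129, 81], [-43, -129, 81]], "grip": [0, 0, 0, 0, 0, 0, 0, 0, 0]}}

```text
clock: 8.2
position: [0.4665, 0.0006, 0.0789]
tool_rot: [-180.0, 0.0, -177.4]
ft_force: [0.2, -0.5, 0.3]
width: 0.0001
grip_force: 0.0
```

Run:
```python
from bench import *
import cv2,numpy as np
s=read_state();print(s['position'],s['ft_force'],s['tool_rot'])
f=grab_frame('side');a=cv2.resize(f[250:370,260:380,::-1],(400,400),interpolation=cv2.INTER_CUBIC)
g=grab_frame('wrist');b=cv2.resize(g[:,:,::-1],(400,300))
cv2.imwrite('pics/s6.png',np.hstack([a,np.vstack([b,b[:100]*0])]))
```

```text
[0.4665394  0.00056158 0.07890988] [ 0.20931029 -0.47374718  0.25931649] [-1.79987341e+02  1.79625243e-02 -1.77397353e+02]
```

View pics/s6.png

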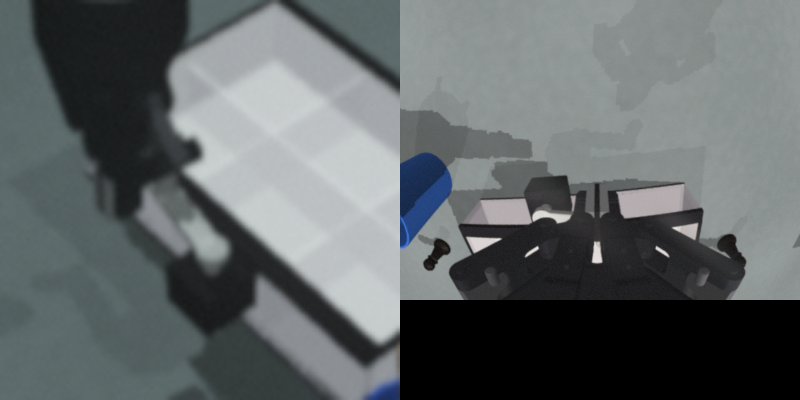

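Side view: the fingertips, at (118,190), are in front of the tab at (172,185). I'll push along the tab's arc, keeping the contact centred.

Emit:
{"op": "drive_tool", "data": {"turn": [[0, 0, 0], [0, 0, 0], [0, 0, 0], [0, 0, 0], [0, 0, 0], [0, 0, 0], [0, 0, 0], [0, 0, 0]], "offset": [[-4, 5, 0], [-8, 5, 0], [-12, 5, 0], [-15, 5, 0], [-19, 4.5, 0], [-23, 4, 0], [-27, 3, 0], [-30, 2, 0]], "grip": [0, 0, 0, 0, 0, 0, 0, 0]}}

```text
clock: 8.97
position: [0.4964, 0.004, 0.0782]
tool_rot: [180.0, -0.0, -177.4]
ft_force: [-0.7, 1.6, -0.3]
width: -0.0001
grip_force: 0.3
```

Run:
```python
from bench import *
import cv2,numpy as np
s=read_state();print(s['position'],s['ft_force'],s['tool_rot'])
f=grab_frame('side');a=cv2.resize(f[200:400,260:460,::-1],(500,500),interpolation=cv2.INTER_CUBIC)
cv2.imwrite('pics/s7.png',a)
```

```text
[0.4964115  0.0039642  0.07820236] [-0.733084    1.55223291 -0.33479175] [ 1.79995463e+02 -1.38508829e-02 -1.77409231e+02]
```

View pics/s7.png

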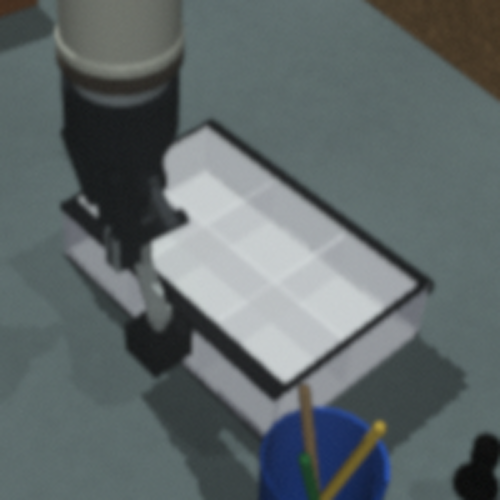

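The latch is turning: pivot at (157,318), tab near (150,255), box unmoved with its corner at (277,393). The force shows that the contact is on the finger's right-hand corner, so I'll back off, shift 8 mm right and push on.

Emit:
{"op": "drive_tool", "data": {"turn": [[0, 0, 0], [0, 0, 0], [0, 0, 0], [0, 0, 0], [0, 0, 0], [0, 0, 0], [0, 0, 0], [0, 0, 0], [0, 0, 0], [0, 0, 0]], "offset": [[8, 2, 0], [18, 0, 0], [18, -9, 0], [12, -9, 0], [6, -9, 0], [2, -9, 0], [-2, -10, 0], [-6, -11, 0], [-10, -12, 0], [-14, -14, 0]], "grip": [0, 0, 0, 0, 0, 0, 0, 0, 0, 0]}}

```text
clock: 9.85
position: [0.5105, -0.0098, 0.0781]
tool_rot: [-180.0, -0.1, -177.4]
ft_force: [-3.2, -1.6, 1.9]
width: 0.0002
grip_force: 1.3
```

Run:
```python
from bench import *
import cv2,numpy as np
s=read_state();print(s['position'],s['ft_force'],s['tool_rot'])
f=grab_frame('side');a=cv2.resize(f[200:400,260:460,::-1],(500,500),interpolation=cv2.INTER_CUBIC)
cv2.imwrite('pics/s8.png',a)
```

```text
[ 0.51050582 -0.0097652   0.0781249 ] [-3.19776975 -1.64524456  1.92581516] [-1.79975285e+02 -7.27839614e-02 -1.77408556e+02]
```

View pics/s8.png

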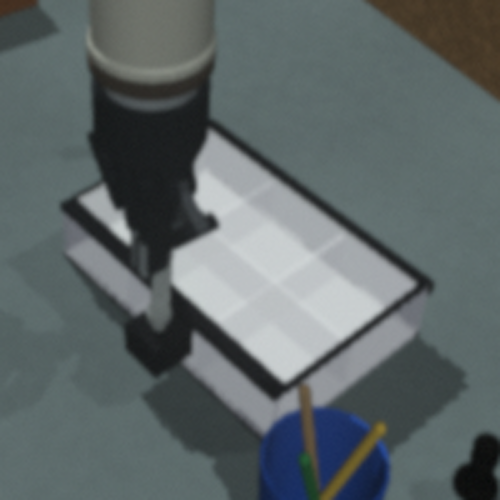

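The latch has turned on to about 45° (pivot at (157,318), arm rising behind the fingers), and the box hasn't moved. Now I go round to the left of the tab and push to the right.

Emit:
{"op": "drive_tool", "data": {"turn": [[0, 0, 0], [0, 0, 0], [0, 0, 0], [0, 0, 0], [0, 0, 0], [0, 0, 0], [0, 0, 0], [0, 0, 0], [0, 0, 0], [0, 0, 0]], "offset": [[8, 0, 0], [10, 15, 0], [8, 34, 0], [-10, 36, 0], [-31, 36, 0], [-31, 32, 0], [-31, 26, 0], [-31, 20, 0], [-31, 15, 0], [-31, 11, 0]], "grip": [0, 0, 0, 0, 0, 0, 0, 0, 0, 0]}}

```text
clock: 10.73
position: [0.5414, 0.0037, 0.0786]
tool_rot: [179.9, 0.1, -177.4]
ft_force: [4.3, 4.6, -2.3]
width: 0.0
grip_force: 2.7
```

The contact pressed radially, so I'll back off, clear the view and measure.

Emit:
{"op": "drive_tool", "data": {"turn": [[0, 0, 0], [0, 0, 0], [0, 0, 0], [0, 0, 0], [0, 0, 0], [0, 0, 0], [0, 0, 0], [0, 0, 0], [0, 0, 0], [0, 0, 0]], "offset": [[0, 10, 0], [0, 14, -30], [0, 20, -70], [20, 50, -80], [60, 80, -80], [90, 115, -80], [110, 150, -80], [110, 150, -80], [110, 150, -80], [110, 150, -80]], "grip": [0, 0, 0, 0, 0, 0, 0, 0, 0, 0]}}

```text
clock: 11.57
position: [0.4237, 0.1479, 0.1584]
tool_rot: [-180.0, -0.0, -177.3]
ft_force: [-0.6, -0.4, -0.1]
width: 0.0002
grip_force: 0.0
```

```bash
cat > meas.py <<'E'
from fit import *
import cv2
# box/latch fit by image: black lid strips & white panel outline in top view, tab by detector
s=read_state();print(s['position'].round(4),s['tool_rot'].round(2))
g=grab_frame('top');f=grab_frame('side')
def show(n,c):
    return [(np.round(np.array(d['extent'])*[640,480,640,480],1).tolist(),round(d['confidence'],2)) for d in find_in(n,c)[:2]]
for c in('top','side'):
    for n in('latch_tab','latch','lid_edge'):print(c,n,show(n,c))
hsv=cv2.cvtColor(g,cv2.COLOR_RGB2HSV);roi=np.zeros(g.shape[:2],np.uint8);roi[195:300,310:440]=1
bright=((g.min(2)>135)&(roi>0)).astype(np.uint8)
n,lab,st,ce=cv2.connectedComponentsWithStats(bright)
for i in range(1,n):
    if st[i,4]>15:
        pts_=np.argwhere(lab==i)[:,::-1].astype(np.float32);r=cv2.minAreaRect(pts_);print(st[i],ce[i].round(1),np.round(cv2.boxPoints(r),1).tolist())
E
python3 meas.py
```

```text
[0.4237 0.1479 0.1584] [-1.7996e+02 -1.0000e-02 -1.7730e+02]
top latch_tab [([374.7, 272.1, 396.4, 287.2], 0.56)]
top latch [([371.8, 266.4, 396.0, 288.5], 0.45)]
top lid_edge [([324.5, 209.3, 430.0, 290.5], 0.95)]
side latch_tab [([319.0, 293.8, 332.4, 335.8], 0.64)]
side latch [([319.9, 295.3, 336.0, 333.9], 0.68)]
side lid_edge [([279.7, 254.1, 433.3, 359.7], 0.83)]
[ 326  216   98   73 4668] [374.3 250.9] [[325.3999938964844, 234.1999969482422], [411.8999938964844, 215.3000030517578], [426.20001220703125, 280.5], [339.70001220703125, 299.3999938964844]]
[314 285  17  15 141] [322.1 292.9] [[313.3999938964844, 287.3999938964844], [321.5, 282.70001220703125], [330.6000061035156, 298.6000061035156], [322.5, 303.29998779296875]]
[310 292   8   8  48] [312.9 296.2] [[310.0, 292.0], [317.0, 292.0], [317.0, 299.0], [310.0, 299.0]]
```

```bash
cat > reg.py <<'E'
from fit import *
import cv2
def reg():
    old=cv2.cvtColor(cv2.resize(cv2.imread('pics/s5.png')[:,400:],(140,140),interpolation=cv2.INTER_AREA),cv2.COLOR_BGR2GRAY)
    g=grab_frame('top');new=cv2.cvtColor(g,cv2.COLOR_RGB2GRAY)[190:330,300:440]
    m=np.zeros((140,140),np.uint8)
    C=np.array([(96,276),(350,233),(66,102),(319,61)])*.35
    cv2.fillConvexPoly(m,np.int32([[17,33],[115,16],[126,80],[95,84],[70,84],[34,92]]),255)
    cc,W=cv2.findTransformECC(old.astype(np.float32),new.astype(np.float32),np.eye(2,3,dtype=np.float32),cv2.MOTION_EUCLIDEAN,(3,300,1e-7),m,3)
    print('ecc',round(cc,3))
    off=np.array([300,190])
    mp=lambda uv:W@np.r_[np.array(uv)-off,1]+off
    v=[.59321545,-.00943574,.14596347,0,0];p=pts(v)
    q={k:ray('top',mp(proj('top',p[k]*[1,1,0]+[0,0,.061])),.061) for k in('fl','fr','hl','hr')}
    c=sum(q.values())/4;d=q['fl']-q['fr'];a=np.arctan2(-d[0],d[1])
    print('box',c.round(4),'yaw',round(a,4),'piv',[(c[0]-.098*np.cos(a)+.02*np.sin(a)).round(4),(c[1]-.098*np.sin(a)-.02*np.cos(a)).round(4)])
    return c,a
if __name__=='__main__':
    reg();print(ray('top',(378.5,271),.095),ray('side',(326,297),.095))
E
python3 reg.py
```

```text
ecc 0.998
box [ 0.589 -0.014  0.061] yaw 0.1941 piv [np.float64(0.4967), np.float64(-0.0525)]
[ 0.5297643  -0.01703493  0.095     ] [ 0.526075  -0.0101316  0.095    ]
```

The box turned a little more. The straight line from the tab to its final place runs along (0.52, -0.85), so I'll turn the fingers to push squarely along it.

Emit:
{"op": "drive_tool", "data": {"turn": [[0, 0, -0.12], [0, 0, -0.24], [0, 0, -0.36], [0, 0, -0.48], [0, 0, -0.49], [0, 0, -0.49], [0, 0, -0.49], [0, 0, -0.49], [0, 0, -0.49], [0, 0, -0.49]], "offset": [[-20, -35, 0], [-40, -70, 0], [-60, -105, 0], [-81, -138, 0], [-81, -138, 10], [-81, -138, 40], [-81, -138, 65], [-81, -138, 80], [-81, -138, 80], [-81, -138, 80]], "grip": [0, 0, 0, 0, 0, 0, 0, 0, 0, 0]}}

```text
clock: 12.85
position: [0.5109, 0.0136, 0.0776]
tool_rot: [179.9, -0.1, -149.3]
ft_force: [0.1, 0.3, 0.7]
width: 0.0001
grip_force: 0.0
```

Emit:
{"op": "drive_tool", "data": {"turn": [[0, 0, 0], [0, 0, 0], [0, 0, 0], [0, 0, 0], [0, 0, 0], [0, 0, 0]], "offset": [[0, -4, 0], [0, -8, 0], [0, -11, 0], [0, -14, 0], [0, -17, 0], [0, -20, 0]], "grip": [0, 0, 0, 0, 0, 0]}}

```text
clock: 13.35
position: [0.5224, -0.0034, 0.0789]
tool_rot: [-180.0, 0.1, -149.3]
ft_force: [0.1, 1.3, 0.7]
width: 0.0001
grip_force: 0.5
```

Emit:
{"op": "drive_tool", "data": {"turn": [[0, 0, 0], [0, 0, 0], [0, 0, 0], [0, 0, 0], [0, 0, 0]], "offset": [[0, -3, 0], [0, -6, 0], [0, -9, 0], [0, -12, 0], [0, -14, 0]], "grip": [0, 0, 0, 0, 0]}}

```text
clock: 13.77
position: [0.5291, -0.016, 0.0782]
tool_rot: [-180.0, -0.0, -149.4]
ft_force: [-0.0, 0.1, 0.7]
width: 0.0001
grip_force: 0.3
```

Emit:
{"op": "drive_tool", "data": {"turn": [[0, 0, 0], [0, 0, 0], [0, 0, 0], [0, 0, 0]], "offset": [[0, -3, 0], [0, -5, 0], [0, -7, 0], [0, -8, 0]], "grip": [0, 0, 0, 0]}}

```text
clock: 14.1
position: [0.5327, -0.0229, 0.0782]
tool_rot: [180.0, -0.0, -149.4]
ft_force: [-1.8, -0.3, -0.3]
width: 0.0001
grip_force: 0.4
```

Emit:
{"op": "drive_tool", "data": {"turn": [[0, 0, 0], [0, 0, 0], [0, 0, 0]], "offset": [[0, -1, 0], [0, -2, 0], [0, -3, 0]], "grip": [0, 0, 0]}}

```text
clock: 14.35
position: [0.5339, -0.0245, 0.0781]
tool_rot: [179.9, -0.1, -149.3]
ft_force: [-2.5, 3.0, 1.4]
width: -0.0
grip_force: 2.0
```

Force rose where the stop should be. I'll back away and check.

Emit:
{"op": "drive_tool", "data": {"turn": [[0, 0, 0], [0, 0, 0], [0, 0, 0], [0, 0, 0], [0, 0, 0], [0, 0, 0], [0, 0, 0], [0, 0, 0], [0, 0, 0]], "offset": [[0, 8, 0], [0, 20, -10], [0, 25, -50], [20, 50, -80], [40, 85, -80], [60, 120, -80], [60, 160, -80], [60, 160, -80], [60, 160, -80]], "grip": [0, 0, 0, 0, 0, 0, 0, 0, 0]}}

```text
clock: 15.1
position: [0.4007, 0.0839, 0.1589]
tool_rot: [-180.0, 0.1, -149.0]
ft_force: [0.4, 0.3, -1.1]
width: -0.0002
grip_force: 0.0
```

```bash
cat > lat.py <<'E'
from reg import *
c,a=reg()
g=grab_frame('top');f=grab_frame('side')
for cam in('top','side'):
    for n in('latch_tab','latch'):print(cam,n,[(np.round(np.array(d['extent'])*[640,480,640,480],1).tolist(),round(d['confidence'],2)) for d in find_in(n,cam)[:2]])
    for t in(1.0,1.2,1.4,1.571):
        p=pts([c[0],c[1],a,0,t]);print(t,proj(cam,p['tab']).round(1),proj(cam,p['piv']).round(1))
s=read_state();print(s['position'].round(4),s['tool_rot'].round(1))
E
python3 lat.py
```

```text
ecc 0.996
box [ 0.5889 -0.014   0.061 ] yaw 0.194 piv [np.float64(0.4966), np.float64(-0.0525)]
top latch_tab [([384.1, 266.1, 394.7, 287.1], 0.64)]
top latch [([324.5, 211.2, 422.5, 296.4], 0.73), ([384.9, 265.3, 396.1, 287.0], 0.5)]
1.0 [378.8 269.8] [391.7 284.2]
1.2 [381.8 267.4] [391.7 284.2]
1.4 [385.2 265.6] [391.7 284.2]
1.571 [388.4 264.6] [391.7 284.2]
side latch_tab [([317.9, 299.9, 350.6, 335.2], 0.85)]
side latch [([318.9, 301.1, 352.6, 335.8], 0.84)]
1.0 [331.4 298.3] [324.5 328.1]
1.2 [336.7 299.7] [324.5 328.1]
1.4 [341.6 301.9] [324.5 328.1]
1.571 [345.3 304.3] [324.5 328.1]
[0.4019 0.0813 0.1581] [ 180.    -0.  -149.4]
```

The detections match the latch at its stop (t ≈ 1.57), the lid is shut and the box did not move in that last push. My first push had turned the box about 8° and shifted it 12 mm, so I'll nudge it back. I'll push gently on the right side of the latch block, clear of the cup.

Emit:
{"op": "drive_tool", "data": {"turn": [[0, 0, 0.1], [0, 0, 0.2], [0, 0, 0.3], [0, 0, 0.4], [0, 0, 0.47], [0, 0, 0.47], [0, 0, 0.47]], "offset": [[2, -40, -20], [4, -80, -20], [6, -120, -20], [8, -160, -20], [11, -199, -10], [11, -199, 0], [11, -199, 0]], "grip": [0, 0, 0, 0, 0, 0, 0]}}

```text
clock: 16.03
position: [0.4924, -0.0978, 0.1561]
tool_rot: [-180.0, -0.2, -176.6]
ft_force: [-1.0, 0.6, -0.6]
width: -0.0001
grip_force: 0.0
```

Run:
```python
from fit import *
import cv2
s=read_state();print(s['position'],s['tool_rot'])
g=grab_frame('side')
for n in('cup','pawn_a'):print(n,[(np.round(np.array(d['extent'])*[640,480,640,480]).tolist(),round(d['confidence'],2)) for d in find_in(n,'side')[:2]])
m=((g[:,:,2].astype(int)-g[:,:,0]>50)).astype(np.uint8);ys,xs=np.nonzero(m);print('blue',xs.min(),ys.min(),xs.max(),ys.max())
o=cv2.imread('pics/side0.png');m=((o[:,:,0].astype(int)-o[:,:,2]>50));ys,xs=np.nonzero(m);print('blue0',xs.min(),ys.min(),xs.max(),ys.max())
for p in((.505,-.21,.1),):print(proj('side',p))
```

```text
[ 0.4924281  -0.09780486  0.15612052] [-179.99768411   -0.2030993  -176.59504169]
cup [([364.0, 358.0, 418.0, 439.0], 0.88)]
pawn_a [([443.0, 370.0, 462.0, 402.0], 0.93), ([296.0, 244.0, 310.0, 265.0], 0.73)]
blue 364 363 415 438
blue0 363 362 416 438
[385.76598906 383.79637348]
```

Emit:
{"op": "drive_tool", "data": {"turn": [[0, 0, 0], [0, 0, 0], [0, 0, 0], [0, 0, 0], [0, 0, 0], [0, 0, 0], [0, 0, 0], [0, 0, 0], [0, 0, 0], [0, 0, 0]], "offset": [[0, 0, 30], [0, 0, 60], [0, 0, 90], [0, 0, 110], [0, 0, 120], [0, 3, 120], [0, 6, 120], [0, 9, 120], [0, 12, 120], [0, 14, 120]], "grip": [0, 0, 0, 0, 0, 0, 0, 0, 0, 0]}}

```text
clock: 17.02
position: [0.4934, -0.0818, 0.0397]
tool_rot: [-179.9, 0.1, -176.3]
ft_force: [-0.6, -6.6, 2.1]
width: -0.0001
grip_force: 3.1
```

Emit:
{"op": "drive_tool", "data": {"turn": [[0, 0, 0], [0, 0, 0], [0, 0, 0], [0, 0, 0], [0, 0, 0], [0, 0, 0]], "offset": [[0, 2, 0], [0, 4, 0], [0, 6, 0], [0, 8, 0], [0, 10, 0], [0, 12, 0]], "grip": [0, 0, 0, 0, 0, 0]}}

```text
clock: 17.52
position: [0.4917, -0.0718, 0.0397]
tool_rot: [-179.8, 0.0, -176.4]
ft_force: [-2.6, -8.8, 4.4]
width: -0.0001
grip_force: 4.1
```

```bash
python3 reg.py; python3 -c "
from bench import *
import cv2
for n in ('lid_edge',):
    grab_frame('side');print(find_in(n,'side')[:1])"
```

```text
ecc 0.914
box [ 0.5903 -0.0086  0.061 ] yaw 0.1331 piv [np.float64(0.4958), np.float64(-0.0415)]
[ 0.5297643  -0.01703493  0.095     ] [ 0.526075  -0.0101316  0.095    ]
[{'extent': [0.435, 0.5487, 0.6755, 0.7481], 'confidence': 0.83}]
```

It's going back as intended: yaw 0.194 → 0.133. About 15 mm more.

Emit:
{"op": "drive_tool", "data": {"turn": [[0, 0, 0], [0, 0, 0], [0, 0, 0], [0, 0, 0], [0, 0, 0], [0, 0, 0], [0, 0, 0], [0, 0, 0]], "offset": [[0, 2, 0], [0, 4, 0], [0, 6, 0], [0, 8, 0], [0, 10, 0], [0, 12, 0], [0, 14, 0], [0, 15, 0]], "grip": [0, 0, 0, 0, 0, 0, 0, 0]}}

```text
clock: 18.33
position: [0.4905, -0.0567, 0.0396]
tool_rot: [-179.8, 0.0, -176.4]
ft_force: [-2.2, -7.9, 4.3]
width: 0.0002
grip_force: 4.3
```

Emit:
{"op": "drive_tool", "data": {"turn": [[0, 0, 0], [0, 0, 0], [0, 0, 0], [0, 0, 0], [0, 0, 0], [0, 0, 0], [0, 0, 0], [0, 0, 0], [0, 0, 0]], "offset": [[0, -8, 0], [0, -16, 0], [20, -16, -30], [50, -10, -70], [80, 0, -120], [90, 40, -140], [90, 80, -140], [90, 120, -140], [90, 150, -140]], "grip": [0, 0, 0, 0, 0, 0, 0, 0, 0]}}

```text
clock: 19.08
position: [0.392, 0.0882, 0.1805]
tool_rot: [180.0, 0.3, -176.4]
ft_force: [0.6, 0.0, 0.6]
width: -0.0
grip_force: 0.0
```

```bash
python3 lat.py
```

```text
ecc 0.995
box [ 0.5916 -0.0022  0.061 ] yaw 0.048 piv [np.float64(0.4947), np.float64(-0.0269)]
top latch_tab [([435.9, 263.3, 470.0, 293.1], 0.65), ([376.9, 264.1, 387.9, 292.1], 0.59)]
top latch [([376.6, 263.4, 386.0, 290.6], 0.49), ([323.7, 216.5, 420.3, 285.2], 0.43)]
1.0 [370.9 268.9] [381.8 285.2]
1.2 [374.3 266.9] [381.8 285.2]
1.4 [377.9 265.7] [381.8 285.2]
1.571 [381.2 265.1] [381.8 285.2]
side latch_tab [([311.6, 292.8, 345.6, 324.3], 0.84)]
side latch [([312.1, 294.5, 343.0, 325.1], 0.76)]
1.0 [326.7 290.9] [315.9 319. ]
1.2 [331.6 292.8] [315.9 319. ]
1.4 [335.9 295.4] [315.9 319. ]
1.571 [339.  298.1] [315.9 319. ]
[0.3915 0.0856 0.1781] [-180.    -0.  -176.4]
```

```bash
python3 -c "
from bench import *
print(close_job())"
```

```text
the job is handed in; nothing more can be done
None
```

The lid is shut and the latch is round over it at its stop; an early push slipped and moved the box about 12 mm and 8°, so I nudged it back to within about 3 mm of its start and handed the job in at about 19 s, with the cup, pawns and case untouched.

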